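# Clamp a bakelite coil cap down level, crisscross in two passes

### The arm

A 6-joint arm with a two-finger parallel gripper is mounted at the origin on the work surface. World frame = base frame: x ahead of the robot, y to its left, z up, the work surface at z = 0. Lengths are in m, angles in degrees, forces in N, time in s.
With the tool pointing down it reaches from about 0.375 to 0.9 m from the base axis. Payload 3.1 kg.
Tool frame: the origin (TCP) lies on the centre line of the jaws, within the pads' length; the fingertips stand 11 mm ahead of it and the grasp point (between the pads) lies 8 mm behind it; z points along the fingers, y is the line along which they close (so a half turn about z gives the same grasp; the last joint's range is limited). The gripper opens to 87 mm and grips with 3 to 60 N. Pads are 19 mm wide; open, the fingers measure 117 mm over their backs; the gripper's body (75 mm by 190 mm) begins 51 mm behind the grasp point.
Start: joints at [-83.91, 30.224, 82.088, -0, 67.689, -10.227], TCP at [0.176, -0.6, 0.234] pointing down, gripper open.
Joint ranges: [-176.69, 176.69], [-43.24, 126.21], [12.49, 139.97], [-82, 262], [0, 151.66], [-163.58, 163.58]. Speed limits (degrees/s): [159.86, 159.86, 180, 180, 180, 180].

### API

Orientations are given as a 3x3 rotation matrix whose columns are the frame's x, y, z axes.
In Python, from rig import * gives the robot as it stands.
- The arm moves only by the shell command python3 -m inch 'ROWS'. ROWS is JSON, a list of rows, each an object of numbers: "gripper": the opening in per cent of the stroke, from 0 (shut) to 100 (fully open); "dx", "dy", "dz": the shift along the tool's x, y, z in mm; "turn": the turn about the tool's z in rad. A call has 1 to 12 rows; each row is the pose to reach, as a shift and turn from the pose commanded when the call began, along the tool's axes at that moment; what a row does not reach only later rows make up. A row lasts 1/10 s, in which the tool goes at most 50 mm and 8.59 degrees, less where a joint would pass 70% of its speed; a pose out of reach is approached as far as the arm can. A call with a gripper value outside its range is refused whole. The fingers move at their own pace and stop on an object; the grip force is fixed at half the most. Time passes only in rows, so rows that repeat a pose let the fingers close. It gives the time, the measured TCP pose, the force and the opening at its end, in the units of the state.
- read_state(): the state, without advancing time (a new reading comes with each control period).
- capture(name): name is "scene" or "top" or "wrist"; returns the picture (420x560x3 uint8, red, green, blue); there is no depth.
- get_calibration(name): a dict with "camera_matrix" (3x3 intrinsics, pixels), "k1" (the pictures are not rectified: a ray, as slopes to the right and down, at radius r is drawn at 1 + k1 r^2 times it, then the intrinsics apply), "world_to_cam" (4x4, takes a point from world to camera coordinates); the wrist camera has in their place "T_tool_cam" (4x4, takes a point from camera to tool coordinates, whose origin is the TCP and whose axes are the flange's). Camera axes: x right, y down, z forward; pixel columns grow to the right and rows downward; lengths in m; the calibration is good to about 2 mm. A picture is of the moment at which its call begins: read the wrist's pose just before it. get_calibration takes no time and is no camera call.
- hand_in(): hands the job in, once; it reports no verdict.
Trained networks look in the newest picture that a camera, given by its name, has taken for a name from the list of things; names that differ only in an ending like _2 or _b are one class to them, and where a whole thing is asked for, a point or a joint stands for the part that bears it (a point fixed in the world has none). Each returns a list of dicts, best first, with "score" (0 to 1); they miss things now and then, are a little off and sometimes report something else, mostly with a low value. They report only what shows in the picture. A call takes as long as a camera call. They do not tell look-alikes from the thing itself.
- recognise(camera, query): "extent" ([centre column, centre row, width, height] in pixels, round what is visible of it).
The state is a dict: "time_s": time; "joint_positions": joint angles; "qvel": joint speeds; "tau": joint torques, N m; "position": TCP position; "tcp_rot": TCP orientation; "force": force on the tool from outside, world axes, zero at the start; "moment": the same for the moment, N m; "opening": opening from 0.0 (shut) to 1.0 (fully open).
Only numpy, scipy, OpenCV 4.12 (cv2) and the standard library are available. Lean on these libraries where they do the work, as an engineer would, in place of code of your own. Each camera call takes 0.05 s, during which the arm holds its last target. There are 200 camera calls.

### The job

Clamp the brown bakelite coil cap down evenly by pushing its four orange clamp levers round clockwise, crisscross and in two passes, so that the brittle cap never cocks. First turn one lever about half way (its arm then points straight out from the cap's centre), then the one diagonally opposite, then the other two, also half way; only when all four are half way push them fully home against their stops, again one lever, its diagonal opposite, then the other two. Leave the levers home, and do not knock the drum, the glass cup or the shaft that stand nearby.

Things in the scene. Friction and masses are not known exactly. Their poses are not given: they have to be found in the camera images.
- fixture: Fixed relay coil housing on a 180 mm square, 14 mm thick base plate, z up; it may stand turned by up to 25 degrees. Origin under its centre on the bench; its -x side is the 'near' side (towards the robot) and +y its left. Four threaded studs stand at x = +-48, y = +-48 mm, each with one clamp lever. The green round housing (168 mm across) reaches up to 55 mm; on it lie a rubber gasket and the brown cap.
- cap_top (a point): Centre of the dome of the round brown bakelite coil cap (flange 166 mm across, its top about 74 mm above the bench; dome 88 mm across, its top about 107 mm above the bench, with two brass terminals 12 mm higher). z is the cap's upright axis. The cap rides on the springy gasket: each lever draws its own corner of the cap down, about 3 mm over the lever's whole turn, so a lever taken far ahead of its opposite cocks the cap.
- lever_fl (a joint): Turn (rad) of the far left clamp lever: 0 quite slack, 1.571 (90 degrees) fully home on a hard stop; it grows clockwise seen from above and starts between 0 and 0.25. Half way is 0.79, where the arm points straight away from the centre of the cap. It stays where it is left; pushing at 55 mm from its axis takes about 5 to 9 N. Its diagonal opposite is the near right lever.
- lever_fl_hub (a point): Point on the turning axis of the far left lever, about 106 mm above the bench (3 mm lower when home), level with the arm; z up. Steel hub 28 mm across, its top about 113 mm above the bench.
- lever_fl_push (a point): Point inside the orange arm of the far left lever, 55 mm out from its axis, about 106 mm above the bench. The arm is a round bar 13 mm thick, near level, 80 mm long from axis to tip with a 17 mm ball at the end; x points outward along the arm, z up. Under this point there is free space at least down to 25 mm above the bench all the way through the swing; the swings of the four levers do not cross.
- lever_nl (a joint): Turn (rad) of the near left clamp lever: 0 quite slack, 1.571 (90 degrees) fully home on a hard stop; it grows clockwise seen from above and starts between 0 and 0.25. Half way is 0.79, where the arm points straight away from the centre of the cap. It stays where it is left; pushing at 55 mm from its axis takes about 5 to 9 N. Its diagonal opposite is the far right lever.
- lever_nl_hub (a point): Point on the turning axis of the near left lever, about 106 mm above the bench (3 mm lower when home), level with the arm; z up. Steel hub 28 mm across, its top about 113 mm above the bench.
- lever_nl_push (a point): Point inside the orange arm of the near left lever, 55 mm out from its axis, about 106 mm above the bench. The arm is a round bar 13 mm thick, near level, 80 mm long from axis to tip with a 17 mm ball at the end; x points outward along the arm, z up. Under this point there is free space at least down to 25 mm above the bench all the way through the swing; the swings of the four levers do not cross.
- lever_nr (a joint): Turn (rad) of the near right clamp lever: 0 quite slack, 1.571 (90 degrees) fully home on a hard stop; it grows clockwise seen from above and starts between 0 and 0.25. Half way is 0.79, where the arm points straight away from the centre of the cap. It stays where it is left; pushing at 55 mm from its axis takes about 5 to 9 N. Its diagonal opposite is the far left lever.
- lever_nr_hub (a point): Point on the turning axis of the near right lever, about 106 mm above the bench (3 mm lower when home), level with the arm; z up. Steel hub 28 mm across, its top about 113 mm above the bench.
- lever_nr_push (a point): Point inside the orange arm of the near right lever, 55 mm out from its axis, about 106 mm above the bench. The arm is a round bar 13 mm thick, near level, 80 mm long from axis to tip with a 17 mm ball at the end; x points outward along the arm, z up. Under this point there is free space at least down to 25 mm above the bench all the way through the swing; the swings of the four levers do not cross.
- lever_fr (a joint): Turn (rad) of the far right clamp lever: 0 quite slack, 1.571 (90 degrees) fully home on a hard stop; it grows clockwise seen from above and starts between 0 and 0.25. Half way is 0.79, where the arm points straight away from the centre of the cap. It stays where it is left; pushing at 55 mm from its axis takes about 5 to 9 N. Its diagonal opposite is the near left lever.
- lever_fr_hub (a point): Point on the turning axis of the far right lever, about 106 mm above the bench (3 mm lower when home), level with the arm; z up. Steel hub 28 mm across, its top about 113 mm above the bench.
- lever_fr_push (a point): Point inside the orange arm of the far right lever, 55 mm out from its axis, about 106 mm above the bench. The arm is a round bar 13 mm thick, near level, 80 mm long from axis to tip with a 17 mm ball at the end; x points outward along the arm, z up. Under this point there is free space at least down to 25 mm above the bench all the way through the swing; the swings of the four levers do not cross.
- drum_mid (a point): Bystander: middle (40 mm up) of a loose upright copper commutator drum, 80 mm across, 80 mm high, 0.7 kg.
- glass_cup_mid (a point): Bystander: middle (42 mm up) of a loose green glass insulator cup, 80 mm across, 85 mm high.
- shaft_mid (a point): Bystander: middle (20 mm up) of a loose steel armature shaft lying along its x axis, 190 mm long, 40 mm square core.
Not all that is in view belongs to the job. Of the things like the part that bears drum_mid, leave any that is yellow; of the rest the smaller one is meant.

How it is judged:
By the outcome, as a careful person would: the job done as asked, in the order asked, and still so for the second after the job is handed in, with the robot touching nothing.
It also fails if it takes over 72 s, if anything falls off the work surface, if the arm or the gripper's body presses on something with over 40 N, if the wrist force passes 120 N, or if a joint passes its speed limit or range.

## Working session

There is one attempt and no reset: what is moved stays moved. The work goes in short steps, Python scripts to look and compute and a shell command to move; the robot and the scene stay as the last step left them, time stands still between calls to the robot, and variables do not carry over. Pictures are saved under pics/ and viewed, on a budget of 10 in all, crops included, one or two more only if the job needs it, and the job is handed in when it is done.

```bash
mkdir -p pics; ls
python3 - <<'E'
from rig import *
import cv2,numpy as np
for n in("scene","top"):
    im=capture(n); cv2.imwrite(f"pics/{n}0.png",im[:,:,::-1]); 
    c=get_calibration(n);print(n,c)
    for q in("fixture","cap_top","lever_fl_hub","lever_fl_push","lever_nr","drum_mid","glass_cup_mid","shaft_mid"):
        print(q,[(np.round(d["extent"]).astype(int).tolist(),round(d["score"],2)) for d in recognise(n,q)][:6])
print(get_calibration("wrist"));print(read_state())
E
```

```text
pics
scene {'camera_matrix': array([[454.28956156,   0.        , 275.41016051],
       [  0.        , 454.28956156, 208.7838546 ],
       [  0.        ,   0.        ,   1.        ]]), 'k1': -0.02710719094246034, 'world_to_cam': array([[-0.51625255,  0.856381  , -0.00974115,  0.25870324],
       [ 0.46459319,  0.27047966, -0.84320455, -0.19038865],
       [-0.71946957, -0.43983217, -0.5375046 ,  1.54799774],
       [ 0.        ,  0.        ,  0.        ,  1.        ]])}
fixture [([245, 216, 115, 88], 0.59)]
cap_top [([251, 208, 66, 44], 0.62), ([222, 179, 26, 31], 0.39)]
lever_fl_hub [([246, 219, 24, 21], 0.66), ([289, 197, 39, 25], 0.16)]
lever_fl_push [([250, 218, 21, 22], 0.53), ([208, 201, 34, 19], 0.43)]
lever_nr [([245, 179, 21, 19], 0.65)]
drum_mid [([220, 179, 26, 33], 0.96), ([178, 193, 29, 37], 0.89), ([251, 157, 34, 44], 0.84)]
glass_cup_mid [([336, 246, 35, 47], 0.6)]
shaft_mid [([190, 262, 56, 40], 0.6), ([286, 198, 35, 25], 0.48)]
top {'camera_matrix': array([[434.73293125,   0.        , 285.24876508],
       [  0.        , 434.73293125, 206.43774174],
       [  0.      
[... 1430 characters left out ...]
.20864492e+01,  1.43671369e-03,
        6.76885783e+01, -1.02278396e+01]), 'qvel': array([-0.0347505 ,  0.03811227, -0.04533165, -0.06631173, -0.02284527,
        0.08255678]), 'tau': array([-3.99303717e-04, -4.40002799e+01, -1.76985866e+01,  6.32823491e-02,
        5.03008801e-02, -5.17500453e-06]), 'position': array([ 0.17563013, -0.59981064,  0.23358032]), 'tcp_rot': array([[ 9.59721492e-01,  2.80953123e-01,  3.00889851e-05],
       [ 2.80953124e-01, -9.59721490e-01, -6.33544934e-05],
       [ 1.10774029e-05,  6.92562633e-05, -9.99999998e-01]]), 'force': array([-0.07355849, -0.65465577, -0.61945427]), 'moment': array([ 0.06270661, -0.04343899, -0.04501056]), 'opening': 0.9979845418478652}
```

```bash
cat > h.py <<'E'
import numpy as np,cv2
from rig import *
def cam(n,st=None):
    c=get_calibration(n)
    if n=="wrist":
        T=np.eye(4);T[:3,:3]=st["tcp_rot"];T[:3,3]=st["position"]
        W=np.linalg.inv(T@c["T_tool_cam"])
    else: W=c["world_to_cam"]
    return c["camera_matrix"],np.array([c["k1"],0,0,0,0]),W
def unproj(C,uv,z):
    K,d,W=C; p=cv2.undistortPoints(np.array([[uv]],float),K,d)[0,0]
    R=W[:3,:3].T;o=-R@W[:3,3];r=R@np.array([p[0],p[1],1]);return o+r*(z-o[2])/r[2]
def proj(C,P):
    K,d,W=C;return cv2.projectPoints(np.atleast_2d(np.asarray(P,float)),cv2.Rodrigues(W[:3,:3])[0],W[:3,3],K,d)[0][:,0]
E
python3 - <<'E'
from h import *
im=cv2.imread("pics/top0.png")[90:300,160:460]
cv2.imwrite("pics/topc.png",cv2.resize(im,None,fx=2.66,fy=2.66,interpolation=cv2.INTER_CUBIC))
C=cam("top")
for n,uv,z in[("cap",(310,201),.08),("lev",(284,160),.106),("lev",(274,222),.106),("lev",(339,231),.106),("drumA",(417,208),.04),("drumB",(394,263),.04),("glass",(201,196),.042),("shaft",(328,125),.02)]: print(n,unproj(C,uv,z).round(3))
E
```

```text
cap [ 0.557 -0.04   0.08 ]
lev [0.641 0.017 0.106]
lev [0.507 0.036 0.106]
lev [ 0.49  -0.098  0.106]
drumA [ 0.551 -0.284  0.04 ]
drumB [ 0.428 -0.227  0.04 ]
glass [0.574 0.203 0.042]
shaft [ 0.753 -0.087  0.02 ]
```

View pics/topc.png

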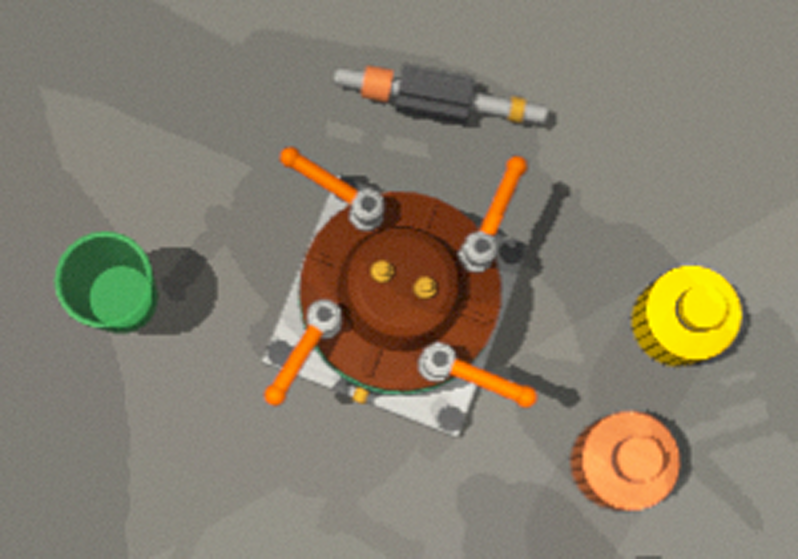

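View pics/scene0.png

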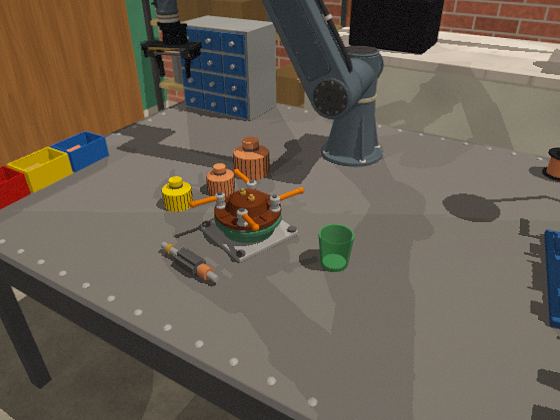

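Top crop: hubs at about FL (369,203), FR (481,247), NL (324,314), NR (439,357); arm tips at FL (290,156), FR (517,163), NL (274,397), NR (527,397). There are three drums in the scene picture. The yellow one (178,193) is excluded. Of the two copper ones, (220,179) is the smaller and so the one meant, and (251,157) is larger. I will avoid all three.

```bash
cat > fit.py <<'E'
from h import *
from scipy.optimize import least_squares
N=["fl","fr","nl","nr"]; XY=np.array([[48,48],[48,-48],[-48,48],[-48,-48]])/1000
OUT=np.radians([45,-45,135,-135])
def model(p):
    c,s=np.cos(p[2]),np.sin(p[2]);R=np.array([[c,-s],[s,c]])
    h=XY@R.T+p[:2]; a=OUT+np.pi/4-p[3:7]+p[2]
    return h,a,h+.08*np.c_[np.cos(a),np.sin(a)]
def fit(C,hubs,tips,zh=.112,zt=.106):
    f=lambda p:(np.r_[proj(C,np.c_[model(p)[0],[zh]*4]),proj(C,np.c_[model(p)[2],[zt]*4])]-np.r_[hubs,tips]).ravel()
    r=least_squares(f,[.557,-.04,-.4,.2,.2,.2,.2]);return r.x,r.fun.reshape(-1,2)
E
python3 - <<'E'
from fit import *
g=lambda L:np.array(L)/2.66+[160,90]
p,e=fit(cam("top"),g([(369,203),(481,247),(324,314),(439,357)]),g([(290,156),(517,163),(274,397),(527,397)]))
print(p.round(4),np.degrees(p[2]),"\n",e.round(1))
for r in zip(N,model(p)[0].round(3),np.degrees(model(p)[1]).round(1)):print(r)
S=cam("scene")
for uv,z in[((251,157),.06),((220,179),.04),((178,193),.04)]:print(unproj(S,uv,z).round(3))
s=read_state();print(s["tcp_rot"].T[:2].round(3))
E
```

```text
[ 0.5638 -0.0418 -0.4008  0.1387 -0.0169  0.1039 -0.0238] -22.966424727697575 
 [[ 0.8 -0.6]
 [ 0.8  0.5]
 [-0.5 -1.2]
 [-0.9  0.9]
 [-1.6 -1.1]
 [ 0.3 -0.9]
 [-0.8  1.4]
 [ 1.8  0.7]]
('fl', array([ 0.627, -0.016]), np.float64(59.1))
('fr', array([ 0.589, -0.105]), np.float64(-22.0))
('nl', array([0.538, 0.021]), np.float64(151.1))
('nr', array([ 0.501, -0.067]), np.float64(-111.6))
[ 0.298 -0.209  0.06 ]
[ 0.43 -0.23  0.04]
[ 0.553 -0.282  0.04 ]
[[ 0.96   0.281  0.   ]
 [ 0.281 -0.96   0.   ]]
```

```bash
R='{"gripper":0,"dx":529,"dy":-426,"dz":0,"turn":-0.1}'; python3 -m inch '[{"gripper":0,"dx":529,"dy":-426,"dz":0,"turn":-0.1},{"gripper":0,"dx":529,"dy":-426,"dz":0,"turn":-0.1},{"gripper":0,"dx":529,"dy":-426,"dz":0,"turn":-0.1},{"gripper":0,"dx":529,"dy":-426,"dz":0,"turn":-0.1},{"gripper":0,"dx":529,"dy":-426,"dz":0,"turn":-0.1},{"gripper":0,"dx":529,"dy":-426,"dz":0,"turn":-0.1},{"gripper":0,"dx":529,"dy":-426,"dz":0,"turn":-0.1},{"gripper":0,"dx":529,"dy":-426,"dz":0,"turn":-0.1},{"gripper":0,"dx":529,"dy":-426,"dz":0,"turn":-0.1},{"gripper":0,"dx":529,"dy":-426,"dz":0,"turn":-0.1},{"gripper":0,"dx":529,"dy":-426,"dz":0,"turn":-0.1},{"gripper":0,"dx":529,"dy":-426,"dz":0,"turn":-0.1}]'
```

```text
time_s: 2.1
position: [0.5194, -0.1055, 0.2339]
tcp_rot: [[0.927, 0.375, 0.001], [0.375, -0.927, -0.0], [0.001, 0.001, -1.0]]
force: [0.6, -0.5, 0.9]
opening: 0.032
```

```bash
python3 -m inch '[{"dx":65,"dy":-42},{"dx":65,"dy":-42},{"dx":65,"dy":-42}]'
python3 - <<'E'
from h import *
s=read_state();im=capture("wrist");cv2.imwrite("pics/w0.png",im[:,:,::-1]);print(s["position"],s["tcp_rot"],s["joint_positions"])
np.savez("w0.npz",position=s["position"],tcp_rot=s["tcp_rot"])
cv2.imwrite("pics/w0b.png",cv2.resize(im[:,:,::-1],(800,600),interpolation=cv2.INTER_CUBIC))
E
```

```text
invalid input
```

Probably all keys are needed.

```bash
python3 -m inch '[{"gripper":0,"dx":65,"dy":-42,"dz":0,"turn":0},{"gripper":0,"dx":65,"dy":-42,"dz":0,"turn":0},{"gripper":0,"dx":65,"dy":-42,"dz":0,"turn":0}]'
python3 - <<'E'
from h import *
s=read_state();im=capture("wrist");print(s["position"],s["tcp_rot"],s["joint_positions"])
np.savez("w0.npz",position=s["position"],tcp_rot=s["tcp_rot"])
cv2.imwrite("pics/w0b.png",cv2.resize(im[:,:,::-1],(800,600),interpolation=cv2.INTER_CUBIC))
E
```

```text
time_s: 2.4
position: [0.5648, -0.0409, 0.2337]
tcp_rot: [[0.925, 0.38, 0.002], [0.38, -0.925, 0.0], [0.002, 0.0, -1.0]]
force: [0.3, 0.4, -0.4]
opening: -0.0
[ 0.56480293 -0.04085645  0.23367736] [[ 9.24971669e-01  3.80030846e-01  1.99189309e-03]
 [ 3.80030731e-01 -9.24973751e-01  4.50674231e-04]
 [ 2.01371893e-03  3.40119690e-04 -9.99997915e-01]] [-1.54708841e+01  2.56374228e+01  9.07260107e+01  6.18070569e-02
  6.35334758e+01  5.21660055e+01]
```

View pics/w0b.png

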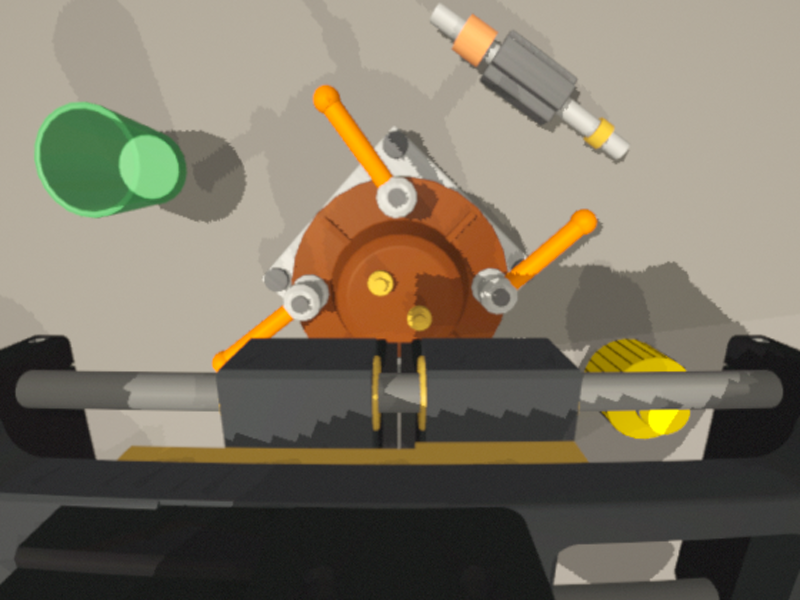

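Wrist view: FL hub at (397,194) with tip (326,98), FR hub (499,293) with tip (583,221), and NL hub (301,300) with its tip partly hidden. Next I fit both views jointly.

```bash
cat > joint.py <<'E'
from fit import *
g=lambda L:np.array(L)/2.66+[160,90]
Ht=g([(369,203),(481,247),(324,314),(439,357)]);Tt=g([(290,156),(517,163),(274,397),(527,397)])
Cw=cam("wrist",dict(np.load("w0.npz")));Ct=cam("top")
Hw=np.array([(397,195),(499,293),(301,300)])*.7;Tw=np.array([(326,98),(583,221)])*.7
def f(p):
    h,a,t=model(p);h=np.c_[h,[.112]*4];t=np.c_[t,[.106]*4]
    return np.r_[proj(Ct,h)-Ht,proj(Ct,t)-Tt,proj(Cw,h[:3])-Hw,proj(Cw,t[:2])-Tw]
r=least_squares(lambda p:f(p).ravel(),[.557,-.04,-.4,.2,.2,.2,.2],loss="soft_l1");p=r.x
E
python3 - <<'E'
from joint import *
print(p.round(4),np.degrees(p[2]),"\n",f(p).round(1).tolist())
r=least_squares(lambda p:f(p)[8:].ravel(),p);print("wrist only",r.x.round(4),r.fun.round(1))
r=least_squares(lambda p:f(p)[:8].ravel(),p);print("top only",r.x.round(4))
E
```

```text
[ 0.5636 -0.0415 -0.4035  0.1478 -0.0118  0.0881 -0.0392] -23.11825305428754 
 [[0.7, -0.6], [0.7, 0.7], [-0.6, -1.3], [-1.1, 1.0], [-1.5, -1.4], [0.5, -0.6], [-0.5, 1.7], [1.8, 0.3], [1.6, 1.9], [0.1, 6.6], [-2.5, 0.5], [-2.1, -5.2], [2.5, -2.8]]
wrist only [ 5.639e-01 -4.180e-02 -3.982e-01  1.321e-01  2.000e-04  8.810e-02
 -3.920e-02] [ 1.7  1.7  0.6  6.1 -2.   0.7 -3.5 -4.2  3.4 -2.9]
top only [ 0.5638 -0.0418 -0.4008  0.1387 -0.0169  0.1039 -0.0238]
```

```bash
sed -i 's/h+.08\*np/h+p[7]*np/' fit.py; sed -i 's/\.2,\.2,\.2,\.2\],loss/.2,.2,.2,.2,.075],loss/' joint.py
python3 - <<'E'
from joint import *
print(p.round(4),np.degrees(p[2]),"\n",f(p).round(1).tolist())
for r in zip(N,model(p)[0].round(4),np.degrees(model(p)[1]).round(1)):print(r)
r=least_squares(lambda p:f(p)[:8].ravel(),p);print("top only",r.x.round(4))
r=least_squares(lambda p:f(p)[8:].ravel(),p);print("wr only",r.x.round(4),r.fun.round(1))
E
```

```text
[ 0.5652 -0.0416 -0.3681  0.1749  0.0552  0.1543  0.0492  0.0738] -21.09245118647934 
 [[-0.2, -0.9], [0.3, -1.1], [-0.1, -0.9], [0.0, -0.2], [-0.1, 0.0], [0.1, 0.7], [0.5, -1.2], [-0.6, -0.2], [-0.2, 0.3], [1.1, 2.8], [-1.7, 1.5], [-0.3, -0.4], [0.2, -0.3]]
('fl', array([ 0.6273, -0.0141]), np.float64(58.9))
('fr', array([ 0.5927, -0.1037]), np.float64(-24.3))
('nl', array([0.5377, 0.0204]), np.float64(150.1))
('nr', array([ 0.5032, -0.0692]), np.float64(-113.9))
top only [ 0.5638 -0.0417 -0.367   0.1961  0.039   0.1614  0.0322  0.075 ]
wr only [ 0.5666 -0.0414 -0.3608  0.1727  0.0802  0.1543  0.0492  0.0721] [-0.4 -1.2  1.5  0.9 -1.3  0.6  0.1  0.1  0.1 -0.1]
```

```bash
cat > go.py <<'E'
import sys
from rig import *
import numpy as np
Cx,Cy,Y=.5652,-.0416,np.radians(23.9)   # centre, angle of tool x for pass 1
def world(lev,r,t):
    x,y={"fl":(r,t),"nl":(t,-r),"fr":(-t,r),"nr":(-r,-t)}[lev]
    e1=np.array([np.cos(Y),np.sin(Y)]);e2=np.array([np.sin(Y),-np.cos(Y)])
    return np.array([Cx,Cy])+(x*e1+y*e2)/1000
def rows(targets,yaw=23.9):
    s=read_state();R=s["tcp_rot"];a=np.degrees(np.arctan2(R[1,0],R[0,0]))
    print("t",s["time_s"],"yaw %.2f turn %.3f"%(a,-np.radians(yaw-a)))
    for lev,r,t,z in targets:
        d=R.T@(np.r_[world(lev,r,t),z/1000]-s["position"])*1000
        print(lev,r,t,z,"->",d.round(1))
E
python3 - <<'E'
from go import *
rows([("fl",91.7,-53.3,150),("fl",91.7,-53.3,98),("fl",118,-21.5,98),("fl",118,-35,98),("fl",118,-35,150)])
E
```

```text
t 2.45 yaw 22.26 turn -0.029
fl 91.7 -53.3 150 -> [ 92.1 -56.1  83.5]
fl 91.7 -53.3 98 -> [ 92.1 -56.2 135.5]
fl 118 -21.5 98 -> [119.3 -25.1 135.5]
fl 118 -35 98 -> [118.9 -38.6 135.5]
fl 118 -35 150 -> [118.9 -38.6  83.5]
```

```bash
python3 -m inch '[{"gripper":0,"dx":92,"dy":-56,"dz":50,"turn":-0.029},{"gripper":0,"dx":92,"dy":-56,"dz":84,"turn":-0.029},{"gripper":0,"dx":92,"dy":-56,"dz":84,"turn":-0.029},{"gripper":0,"dx":92,"dy":-56,"dz":110,"turn":-0.029},{"gripper":0,"dx":92,"dy":-56,"dz":136,"turn":-0.029},{"gripper":0,"dx":92,"dy":-56,"dz":136,"turn":-0.029},{"gripper":0,"dx":92,"dy":-56,"dz":136,"turn":-0.029}]'
python3 - <<'E'
from go import *
rows([("fl",91.7,-53.3,98),("fl",118,-21.5,98)])
im=capture("wrist");import cv2;cv2.imwrite("pics/w1.png",im[:,:,::-1])
E
```

```text
time_s: 3.15
position: [0.6267, 0.0411, 0.0976]
tcp_rot: [[0.916, 0.401, -0.001], [0.401, -0.916, -0.0], [-0.001, -0.0, -1.0]]
force: [1.0, -0.8, 0.2]
opening: 0.002
t 3.15 yaw 23.62 turn -0.005
fl 91.7 -53.3 98 -> [ 1.9 -2.6 -0.4]
fl 118 -21.5 98 -> [28.4 29.1 -0.5]
```

View pics/w1.png

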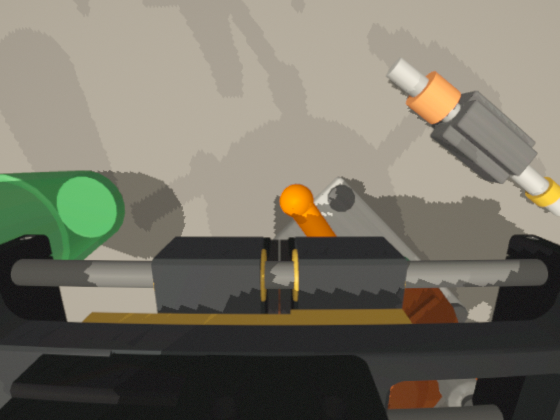

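```bash
python3 -m inch '[{"gripper":0,"dx":6,"dy":5,"dz":0,"turn":0},{"gripper":0,"dx":12,"dy":10,"dz":0,"turn":0},{"gripper":0,"dx":17,"dy":15,"dz":0,"turn":0},{"gripper":0,"dx":22,"dy":20,"dz":0,"turn":0},{"gripper":0,"dx":28,"dy":25,"dz":0,"turn":0},{"gripper":0,"dx":28,"dy":28,"dz":0,"turn":0},{"gripper":0,"dx":28,"dy":28,"dz":0,"turn":0}]'
python3 - <<'E'
from go import *
rows([("fl",118,-21.5,98),("fl",118,-35,98)])
E
```

```text
time_s: 3.9
position: [0.6629, 0.0286, 0.0976]
tcp_rot: [[0.916, 0.402, -0.003], [0.402, -0.916, 0.002], [-0.002, -0.003, -1.0]]
force: [-3.2, 3.1, -1.3]
opening: 0.009
t 3.9 yaw 23.68 turn -0.004
fl 118 -21.5 98 -> [ 0.2  3.1 -0.4]
fl 118 -35 98 -> [  0.2 -10.4  -0.3]
```

```bash
python3 -m inch '[{"gripper":0,"dx":0,"dy":3,"dz":0,"turn":0},{"gripper":0,"dx":0,"dy":3,"dz":0,"turn":0},{"gripper":0,"dx":0,"dy":-15,"dz":0,"turn":0},{"gripper":0,"dx":-10,"dy":-15,"dz":-50,"turn":0},{"gripper":0,"dx":-40,"dy":-10,"dz":-60,"turn":0},{"gripper":0,"dx":-40,"dy":-10,"dz":-60,"turn":0},{"gripper":0,"dx":-40,"dy":-10,"dz":-60,"turn":0}]'
python3 - <<'E'
from go import *
import cv2
rows([("nr",85,-55.8,160),("nr",85,-55.8,98),("nr",118,-21.5,98)])
s=read_state();im=capture("wrist");cv2.imwrite("pics/w2.png",im[:,:,::-1]);print(s["position"],s["force"])
from h import *
C=cam("wrist",s)
from go import world
Y=Y;
for r in (0,1):pass
for a in (-.1,0,.1):
    print(a,proj(C,np.r_[world("fl",67.9+73.8*np.cos(a),73.8*np.sin(a)),.106]))
print(proj(C,np.r_[world("fl",67.9,0),.112]))
E
```

```text
time_s: 4.6
position: [0.6244, 0.0212, 0.159]
tcp_rot: [[0.916, 0.402, 0.004], [0.402, -0.916, -0.001], [0.003, 0.002, -1.0]]
force: [-0.5, -0.1, 0.3]
opening: 0.004
t 4.6 yaw 23.69 turn -0.004
nr 85 -55.8 160 -> [-164.2   89.8   -1.4]
nr 85 -55.8 98 -> [-164.4   89.7   60.6]
nr 118 -21.5 98 -> [-197.5   55.5   60.4]
[0.62438787 0.02115749 0.15896431] [-0.5435273  -0.1379944   0.33974214]
-0.1 [[316.38204098 146.26449808]]
0 [[327.1843935  145.72354457]]
0.1 [[337.92772091 146.29424382]]
[[324.69676923 250.48185895]]
```

View pics/w2.png

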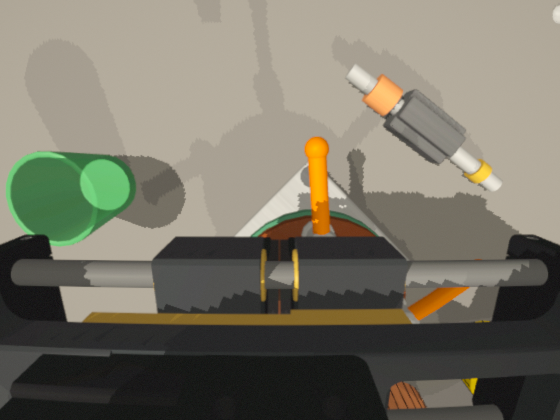

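Ball at (317,148), against a predicted 327 for exact half way, so FL stands at about 0.70 rad. That is acceptable, and I will push the others about 4 mm further. NR is next.

```bash
python3 -m inch '[{"gripper":0,"dx":-164,"dy":90,"dz":0,"turn":0},{"gripper":0,"dx":-164,"dy":90,"dz":0,"turn":0},{"gripper":0,"dx":-164,"dy":90,"dz":0,"turn":0},{"gripper":0,"dx":-164,"dy":90,"dz":0,"turn":0},{"gripper":0,"dx":-164,"dy":90,"dz":0,"turn":0},{"gripper":0,"dx":-164,"dy":90,"dz":30,"turn":0},{"gripper":0,"dx":-164,"dy":90,"dz":61,"turn":0},{"gripper":0,"dx":-164,"dy":90,"dz":61,"turn":0},{"gripper":0,"dx":-164,"dy":90,"dz":61,"turn":0}]'
python3 - <<'E'
from go import *
rows([("nr",85,-55.8,98),("nr",118,-18,98)])
E
```

```text
time_s: 5.55
position: [0.51, -0.1266, 0.0961]
tcp_rot: [[0.915, 0.403, -0.001], [0.403, -0.915, 0.001], [-0.001, -0.001, -1.0]]
force: [-0.1, -0.2, -0.3]
opening: 0.005
t 5.55 yaw 23.76 turn -0.002
nr 85 -55.8 98 -> [-0.1  0.5 -2. ]
nr 118 -18 98 -> [-33.2 -37.3  -1.9]
```

```bash
python3 -m inch '[{"gripper":0,"dx":-7,"dy":-7,"dz":-1,"turn":0},{"gripper":0,"dx":-14,"dy":-14,"dz":-1,"turn":0},{"gripper":0,"dx":-21,"dy":-20,"dz":-1,"turn":0},{"gripper":0,"dx":-28,"dy":-27,"dz":-1,"turn":0},{"gripper":0,"dx":-33,"dy":-33,"dz":-1,"turn":0},{"gripper":0,"dx":-33,"dy":-39,"dz":-1,"turn":0},{"gripper":0,"dx":-33,"dy":-39,"dz":-1,"turn":0},{"gripper":0,"dx":-33,"dy":-39,"dz":-1,"turn":0}]'
python3 - <<'E'
from go import *
rows([("nr",118,-18,98),("nr",110,-40,98),("nr",100,-40,160),("nl",86.7,-50.8,160)])
E
```

```text
time_s: 6.35
position: [0.4656, -0.106, 0.0993]
tcp_rot: [[0.915, 0.402, 0.006], [0.402, -0.915, -0.003], [0.004, 0.005, -1.0]]
force: [3.2, -4.6, 2.4]
opening: 0.004
t 6.35 yaw 23.73 turn -0.003
nr 118 -18 98 -> [-0.8 -0.5  1.2]
nr 110 -40 98 -> [ 7.2 21.5  1.4]
nr 100 -40 160 -> [ 17.5  21.8 -60.6]
nl 86.7 -50.8 160 -> [  66.3 -105.1  -61. ]
```

```bash
python3 -m inch '[{"gripper":0,"dx":5,"dy":18,"dz":0,"turn":0},{"gripper":0,"dx":8,"dy":20,"dz":-45,"turn":0},{"gripper":0,"dx":17,"dy":10,"dz":-61,"turn":0},{"gripper":0,"dx":66,"dy":-105,"dz":-61,"turn":0},{"gripper":0,"dx":66,"dy":-105,"dz":-61,"turn":0},{"gripper":0,"dx":66,"dy":-105,"dz":-61,"turn":0},{"gripper":0,"dx":66,"dy":-105,"dz":-61,"turn":0}]'
python3 - <<'E'
from go import *
rows([("nl",86.7,-50.8,150),("nl",86.7,-50.8,98),("nl",113,-14,98)])
E
```

```text
time_s: 7.05
position: [0.4788, 0.0216, 0.1584]
tcp_rot: [[0.914, 0.406, -0.005], [0.406, -0.914, 0.002], [-0.003, -0.004, -1.0]]
force: [1.1, -0.5, -0.7]
opening: 0.004
t 7.05 yaw 23.97 turn 0.001
nl 86.7 -50.8 150 -> [2.6 6.1 8.4]
nl 86.7 -50.8 98 -> [ 2.8  6.3 60.4]
nl 113 -14 98 -> [ 39.6 -20.   60.3]
```

```bash
python3 -m inch '[{"gripper":0,"dx":1,"dy":1,"dz":10,"turn":0},{"gripper":0,"dx":1,"dy":1,"dz":40,"turn":0},{"gripper":0,"dx":1,"dy":1,"dz":60,"turn":0},{"gripper":0,"dx":1,"dy":1,"dz":60,"turn":0},{"gripper":0,"dx":1,"dy":1,"dz":60,"turn":0}]'
python3 - <<'E'
from go import *
rows([("nl",86.7,-50.8,98),("nl",113,-14,98)])
E
```

```text
time_s: 7.55
position: [0.4827, 0.0164, 0.098]
tcp_rot: [[0.916, 0.4, -0.002], [0.4, -0.916, 0.0], [-0.002, -0.001, -1.0]]
force: [0.1, -0.4, 0.5]
opening: 0.004
t 7.55 yaw 23.60 turn -0.005
nl 86.7 -50.8 98 -> [ 1.1 -0.3  0. ]
nl 113 -14 98 -> [ 37.8 -26.8   0. ]
```

```bash
python3 -m inch '[{"gripper":0,"dx":7,"dy":-7,"dz":0,"turn":-0.005},{"gripper":0,"dx":14,"dy":-14,"dz":0,"turn":-0.005},{"gripper":0,"dx":20,"dy":-20,"dz":0,"turn":-0.005},{"gripper":0,"dx":27,"dy":-27,"dz":0,"turn":-0.005},{"gripper":0,"dx":33,"dy":-27,"dz":0,"turn":-0.005},{"gripper":0,"dx":39,"dy":-27,"dz":0,"turn":-0.005},{"gripper":0,"dx":39,"dy":-27,"dz":0,"turn":-0.005},{"gripper":0,"dx":39,"dy":-27,"dz":0,"turn":-0.005}]'
python3 - <<'E'
from go import *
rows([("nl",113,-14,98),("nl",110,-35,98),("nl",100,-40,160),("fr",81.3,-52.4,160)])
E
```

```text
time_s: 8.35
position: [0.505, 0.0583, 0.0989]
tcp_rot: [[0.913, 0.408, -0.006], [0.408, -0.913, -0.0], [-0.006, -0.002, -1.0]]
force: [-4.6, -2.2, 0.0]
opening: 0.004
t 8.35 yaw 24.06 turn 0.003
nl 113 -14 98 -> [0.5 2.8 0.9]
nl 110 -35 98 -> [-20.5   5.7   1. ]
nl 100 -40 160 -> [-25.8  15.5 -61. ]
fr 81.3 -52.4 160 -> [ 66.  197.1 -61.9]
```

```bash
python3 -m inch '[{"gripper":0,"dx":-18,"dy":5,"dz":0,"turn":0},{"gripper":0,"dx":-20,"dy":8,"dz":-45,"turn":0},{"gripper":0,"dx":-20,"dy":15,"dz":-62,"turn":0},{"gripper":0,"dx":66,"dy":197,"dz":-62,"turn":0},{"gripper":0,"dx":66,"dy":197,"dz":-62,"turn":0},{"gripper":0,"dx":66,"dy":197,"dz":-62,"turn":0},{"gripper":0,"dx":66,"dy":197,"dz":-62,"turn":0},{"gripper":0,"dx":66,"dy":197,"dz":-62,"turn":0},{"gripper":0,"dx":66,"dy":197,"dz":-62,"turn":0},{"gripper":0,"dx":66,"dy":197,"dz":-30,"turn":0},{"gripper":0,"dx":66,"dy":197,"dz":0,"turn":0},{"gripper":0,"dx":66,"dy":197,"dz":0,"turn":0}]'
python3 - <<'E'
from go import *
rows([("fr",81.3,-52.4,98),("fr",113,-14,98)])
E
```

```text
time_s: 9.55
position: [0.6436, -0.0925, 0.0951]
tcp_rot: [[0.913, 0.408, -0.01], [0.408, -0.913, 0.004], [-0.008, -0.007, -1.0]]
force: [-0.4, 0.9, 0.3]
opening: 0.003
t 9.55 yaw 24.07 turn 0.003
fr 81.3 -52.4 98 -> [ 1.3  3.  -2.9]
fr 113 -14 98 -> [-37.2  34.6  -2.9]
```

```bash
python3 -m inch '[{"gripper":0,"dx":-6,"dy":7,"dz":0,"turn":0},{"gripper":0,"dx":-12,"dy":14,"dz":0,"turn":0},{"gripper":0,"dx":-18,"dy":21,"dz":0,"turn":0},{"gripper":0,"dx":-25,"dy":28,"dz":0,"turn":0},{"gripper":0,"dx":-31,"dy":32,"dz":0,"turn":0},{"gripper":0,"dx":-38,"dy":32,"dz":0,"turn":0},{"gripper":0,"dx":-38,"dy":32,"dz":0,"turn":0},{"gripper":0,"dx":-38,"dy":32,"dz":0,"turn":0}]'
python3 - <<'E'
from go import *
rows([("fr",113,-14,98),("fr",110,-35,98),("fr",100,-40,200),("fr",0,0,234)])
E
```

```text
time_s: 10.35
position: [0.6281, -0.1403, 0.1005]
tcp_rot: [[0.914, 0.406, 0.004], [0.406, -0.914, -0.001], [0.004, 0.002, -1.0]]
force: [3.3, 3.2, -0.6]
opening: 0.007
t 10.35 yaw 23.97 turn 0.001
fr 113 -14 98 -> [-3.6 -2.7  2.5]
fr 110 -35 98 -> [17.4 -5.7  2.6]
fr 100 -40 200 -> [ 22.8 -15.5 -99.4]
fr 0 0 234 -> [ -16.9 -115.4 -133.8]
```

```bash
python3 -m inch '[{"gripper":0,"dx":-4,"dy":0,"dz":0,"turn":0},{"gripper":0,"dx":-4,"dy":0,"dz":0,"turn":0},{"gripper":0,"dx":16,"dy":-5,"dz":0,"turn":0},{"gripper":0,"dx":20,"dy":-8,"dz":-45,"turn":0},{"gripper":0,"dx":20,"dy":-15,"dz":-80,"turn":0},{"gripper":0,"dx":-137,"dy":-115,"dz":-150,"turn":0},{"gripper":0,"dx":-137,"dy":-115,"dz":-150,"turn":0},{"gripper":0,"dx":-137,"dy":-115,"dz":-150,"turn":0},{"gripper":0,"dx":-137,"dy":-115,"dz":-150,"turn":0},{"gripper":0,"dx":-137,"dy":-115,"dz":-150,"turn":0},{"gripper":0,"dx":-137,"dy":-115,"dz":-150,"turn":0},{"gripper":0,"dx":-137,"dy":-115,"dz":-150,"turn":0}]'
cat > look.py <<'E'
import sys
from h import *
from go import world
s=read_state();im=capture("wrist")[:,:,::-1];C=cam("wrist",s);print(s["position"],s["force"])
cv2.imwrite(f"pics/{sys.argv[1]}.png",cv2.resize(im,(800,600),interpolation=cv2.INTER_CUBIC))
for l in("fl","fr","nl","nr"):
    print(l,"hub",(proj(C,np.r_[world(l,67.9,0),.111])[0]/.7).round(),*[(a,(proj(C,np.r_[world(l,67.9+73.8*np.cos(a),73.8*np.sin(a)),.105])[0]/.7).round().tolist()) for a in map(float,sys.argv[2:])])
E
python3 look.py w3 -.1 0 .1
```

```text
time_s: 11.55
position: [0.456, -0.0917, 0.2492]
tcp_rot: [[0.914, 0.407, 0.002], [0.407, -0.914, -0.002], [0.001, 0.002, -1.0]]
force: [-0.9, -0.8, -0.6]
opening: 0.003
[ 0.45598103 -0.09167633  0.2491867 ] [-0.85008313 -0.83149838 -0.61617119]
fl hub [396.  -4.] (-0.1, [384.0, -129.0]) (0.0, [396.0, -129.0]) (0.1, [408.0, -129.0])
fr hub [501. 113.] (-0.1, [609.0, 106.0]) (0.0, [608.0, 117.0]) (0.1, [606.0, 129.0])
nl hub [291. 113.] (-0.1, [185.0, 128.0]) (0.0, [183.0, 116.0]) (0.1, [183.0, 104.0])
nr hub [396. 219.] (-0.1, [406.0, 320.0]) (0.0, [396.0, 321.0]) (0.1, [386.0, 320.0])
```

View pics/w3.png

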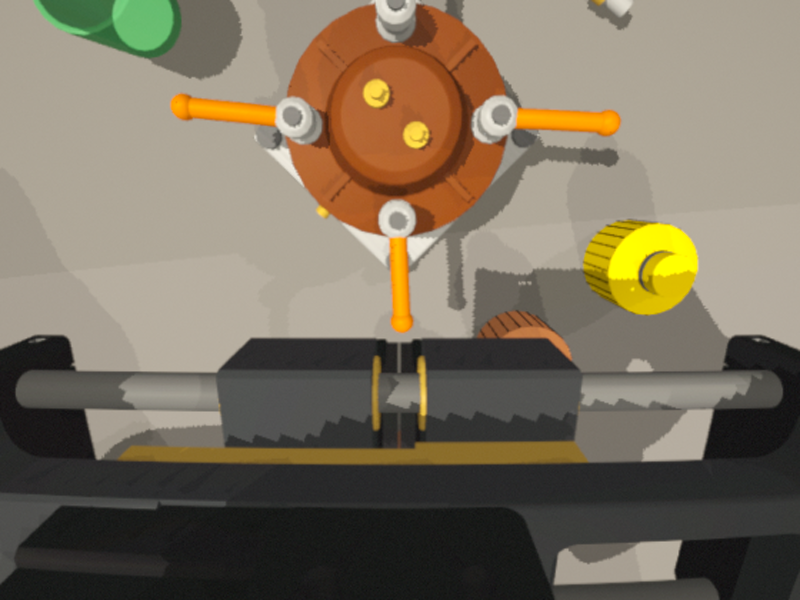

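NL and FR stand at about +0.10 and +0.05 from half way, and NR and FL at about -0.05 and -0.08. That is even, so I go on to pass 2 with the tool turned 45° for flush contact at home.

Run:
```python
from go import *
rows([("fl",110.6,-35,160),("fl",110.6,-35,98)],68.9)
```

```text
t 11.6 yaw 24.00 turn -0.784
fl 110.6 -35 160 -> [230.6 -36.2  88.8]
fl 110.6 -35 98 -> [230.6 -36.3 150.8]
```

```bash
python3 -m inch '[{"gripper":0,"dx":100,"dy":-36,"dz":0,"turn":-0.784},{"gripper":0,"dx":230,"dy":-36,"dz":40,"turn":-0.784},{"gripper":0,"dx":230,"dy":-36,"dz":88,"turn":-0.784},{"gripper":0,"dx":230,"dy":-36,"dz":88,"turn":-0.784},{"gripper":0,"dx":230,"dy":-36,"dz":88,"turn":-0.784},{"gripper":0,"dx":230,"dy":-36,"dz":88,"turn":-0.784},{"gripper":0,"dx":230,"dy":-36,"dz":88,"turn":-0.784},{"gripper":0,"dx":230,"dy":-36,"dz":88,"turn":-0.784},{"gripper":0,"dx":230,"dy":-36,"dz":120,"turn":-0.784},{"gripper":0,"dx":230,"dy":-36,"dz":151,"turn":-0.784},{"gripper":0,"dx":230,"dy":-36,"dz":151,"turn":-0.784},{"gripper":0,"dx":230,"dy":-36,"dz":151,"turn":-0.784}]'
python3 - <<'E'
from go import *
rows([("fl",110.6,-35,98),("fl",120,-20,98),("fl",122,-1,98),("fl",112,21,98),("fl",109,24,98)],68.9)
E
```

```text
time_s: 12.8
position: [0.6499, 0.0349, 0.0988]
tcp_rot: [[0.361, 0.932, 0.0], [0.932, -0.361, -0.0], [0.0, 0.0, -1.0]]
force: [0.1, 0.8, 0.6]
opening: 0.006
t 12.8 yaw 68.82 turn -0.001
fl 110.6 -35 98 -> [1.1 2.  0.8]
fl 120 -20 98 -> [-2.9 19.2  0.8]
fl 122 -1 98 -> [-14.9  34.1   0.8]
fl 112 21 98 -> [-37.5  42.6   0.8]
fl 109 24 98 -> [-41.7  42.6   0.8]
```

```bash
python3 -m inch '[{"gripper":0,"dx":-1,"dy":8,"dz":0,"turn":0},{"gripper":0,"dx":-2,"dy":16,"dz":0,"turn":0},{"gripper":0,"dx":-7,"dy":24,"dz":0,"turn":0},{"gripper":0,"dx":-14,"dy":32,"dz":0,"turn":0},{"gripper":0,"dx":-21,"dy":37,"dz":0,"turn":0},{"gripper":0,"dx":-28,"dy":41,"dz":0,"turn":0},{"gripper":0,"dx":-34,"dy":42,"dz":0,"turn":0},{"gripper":0,"dx":-38,"dy":42,"dz":0,"turn":0},{"gripper":0,"dx":-38,"dy":42,"dz":0,"turn":0}]'
python3 - <<'E'
from go import *
rows([("fl",112,21,98)],68.9)
E
```

```text
time_s: 13.7
position: [0.6753, -0.0132, 0.0978]
tcp_rot: [[0.361, 0.933, -0.001], [0.933, -0.361, 0.004], [0.003, -0.002, -1.0]]
force: [-0.9, 5.5, -2.7]
opening: 0.01
t 13.7 yaw 68.85 turn -0.001
fl 112 21 98 -> [-1.8  1.5 -0.2]
```

```bash
python3 -m inch '[{"gripper":0,"dx":-2,"dy":0,"dz":0,"turn":0},{"gripper":0,"dx":-4,"dy":0,"dz":0,"turn":0},{"gripper":0,"dx":-4,"dy":0,"dz":0,"turn":0}]';python3 -m inch '[{"gripper":0,"dx":-2,"dy":0,"dz":0,"turn":0},{"gripper":0,"dx":-2,"dy":0,"dz":0,"turn":0}]'
python3 - <<'E'
from go import *
rows([("fl",112,21,98)],68.9)
E
```

```text
time_s: 14.0
position: [0.6751, -0.0145, 0.098]
tcp_rot: [[0.362, 0.932, 0.002], [0.932, -0.362, 0.007], [0.007, -0.001, -1.0]]
force: [1.1, 11.2, -3.1]
opening: 0.008
time_s: 14.2
position: [0.6749, -0.0147, 0.098]
tcp_rot: [[0.362, 0.932, 0.003], [0.932, -0.362, 0.01], [0.01, -0.001, -1.0]]
force: [2.5, 15.7, -3.5]
opening: 0.003
t 14.2 yaw 68.78 turn -0.002
fl 112 21 98 -> [-0.2  1.3  0. ]
```

FL is on its stop: the force has risen to 16 N with no further motion. NR next.

Run:
```python
from go import *
rows([("fl",100,0,160),("nr",110.6,-35,160),("nr",110.6,-35,98)],68.9)
```

```text
t 14.2 yaw 68.78 turn -0.002
fl 100 0 160 -> [  6.7 -22.1 -61.9]
nr 110.6 -35 160 -> [-167.2 -145.8  -63.6]
nr 110.6 -35 98 -> [-167.9 -145.8   -1.6]
```

```bash
python3 -m inch '[{"gripper":0,"dx":20,"dy":0,"dz":0,"turn":0},{"gripper":0,"dx":22,"dy":0,"dz":-40,"turn":0},{"gripper":0,"dx":20,"dy":-5,"dz":-62,"turn":0},{"gripper":0,"dx":-164,"dy":-145,"dz":-62,"turn":0},{"gripper":0,"dx":-164,"dy":-145,"dz":-62,"turn":0},{"gripper":0,"dx":-164,"dy":-145,"dz":-62,"turn":0},{"gripper":0,"dx":-164,"dy":-145,"dz":-62,"turn":0},{"gripper":0,"dx":-164,"dy":-145,"dz":-62,"turn":0},{"gripper":0,"dx":-164,"dy":-145,"dz":-62,"turn":0},{"gripper":0,"dx":-164,"dy":-145,"dz":-30,"turn":0},{"gripper":0,"dx":-164,"dy":-145,"dz":0,"turn":0},{"gripper":0,"dx":-164,"dy":-145,"dz":0,"turn":0}]'
python3 - <<'E'
from go import *
rows([("nr",110.6,-35,98),("nr",120,-20,98),("nr",122,-1,98),("nr",112,21,98),("nr",109,24,98)],68.9)
E
```

```text
time_s: 15.4
position: [0.4792, -0.121, 0.0956]
tcp_rot: [[0.36, 0.933, -0.003], [0.933, -0.36, 0.001], [0.0, -0.004, -1.0]]
force: [-0.2, 0.9, -0.4]
opening: 0.002
t 15.4 yaw 68.92 turn 0.000
nr 110.6 -35 98 -> [ 2.  -1.8 -2.4]
nr 120 -20 98 -> [  6.  -19.1  -2.3]
nr 122 -1 98 -> [ 18.  -33.9  -2.2]
nr 112 21 98 -> [ 40.7 -42.4  -2.2]
nr 109 24 98 -> [ 44.9 -42.4  -2.2]
```

```bash
python3 -m inch '[{"gripper":0,"dx":3,"dy":-8,"dz":-1,"turn":0},{"gripper":0,"dx":5,"dy":-17,"dz":-1,"turn":0},{"gripper":0,"dx":10,"dy":-25,"dz":-1,"turn":0},{"gripper":0,"dx":17,"dy":-33,"dz":-1,"turn":0},{"gripper":0,"dx":25,"dy":-38,"dz":-1,"turn":0},{"gripper":0,"dx":32,"dy":-41,"dz":-1,"turn":0},{"gripper":0,"dx":38,"dy":-42,"dz":-1,"turn":0},{"gripper":0,"dx":42,"dy":-42,"dz":-1,"turn":0},{"gripper":0,"dx":44,"dy":-42,"dz":-1,"turn":0},{"gripper":0,"dx":44,"dy":-42,"dz":-1,"turn":0}]';python3 -m inch '[{"gripper":0,"dx":2,"dy":0,"dz":0,"turn":0},{"gripper":0,"dx":2,"dy":0,"dz":0,"turn":0}]'
python3 - <<'E'
from go import *
rows([("nr",112,21,98),("nl",110.6,-35,160),("nl",110.6,-35,98)],68.9)
E
```

```text
time_s: 16.4
position: [0.4577, -0.0703, 0.1004]
tcp_rot: [[0.354, 0.935, 0.005], [0.935, -0.354, -0.011], [-0.008, 0.009, -1.0]]
force: [-4.8, -23.6, -1.0]
opening: 0.003
time_s: 16.6
position: [0.4578, -0.07, 0.1004]
tcp_rot: [[0.352, 0.936, 0.004], [0.936, -0.352, -0.013], [-0.011, 0.008, -1.0]]
force: [-8.4, -29.2, -1.5]
opening: 0.004
t 16.6 yaw 69.36 turn 0.008
nr 112 21 98 -> [ 0.8 -4.1  2.3]
nl 110.6 -35 160 -> [118.  -11.5 -61. ]
nl 110.6 -35 98 -> [118.7 -12.    1. ]
```

```bash
python3 -m inch '[{"gripper":0,"dx":-20,"dy":0,"dz":0,"turn":0},{"gripper":0,"dx":-22,"dy":0,"dz":-40,"turn":0},{"gripper":0,"dx":-15,"dy":-5,"dz":-62,"turn":0},{"gripper":0,"dx":113,"dy":-14,"dz":-62,"turn":0},{"gripper":0,"dx":113,"dy":-14,"dz":-62,"turn":0},{"gripper":0,"dx":113,"dy":-14,"dz":-62,"turn":0},{"gripper":0,"dx":113,"dy":-14,"dz":-62,"turn":0},{"gripper":0,"dx":113,"dy":-14,"dz":-30,"turn":0},{"gripper":0,"dx":113,"dy":-14,"dz":0,"turn":0},{"gripper":0,"dx":113,"dy":-14,"dz":0,"turn":0}]'
python3 - <<'E'
from go import *
rows([("nl",110.6,-35,98),("nl",120,-20,98),("nl",123,-3,98),("nl",117,22,98)],68.9)
E
```

```text
time_s: 17.6
position: [0.4811, 0.0471, 0.0968]
tcp_rot: [[0.36, 0.933, -0.007], [0.933, -0.36, 0.001], [-0.002, -0.007, -1.0]]
force: [-0.6, 0.2, 0.7]
opening: 0.002
t 17.6 yaw 68.92 turn 0.000
nl 110.6 -35 98 -> [ 0.9  7.4 -1.3]
nl 120 -20 98 -> [18.2 11.4 -1.3]
nl 123 -3 98 -> [32.3 21.3 -1.4]
nl 117 22 98 -> [45.7 43.2 -1.6]
```

```bash
python3 -m inch '[{"gripper":0,"dx":5,"dy":6,"dz":-1,"turn":0},{"gripper":0,"dx":17,"dy":11,"dz":-1,"turn":0},{"gripper":0,"dx":25,"dy":16,"dz":-1,"turn":0},{"gripper":0,"dx":33,"dy":22,"dz":-1,"turn":0},{"gripper":0,"dx":39,"dy":28,"dz":-1,"turn":0},{"gripper":0,"dx":43,"dy":34,"dz":-1,"turn":0},{"gripper":0,"dx":45,"dy":40,"dz":-1,"turn":0},{"gripper":0,"dx":45,"dy":43,"dz":-1,"turn":0},{"gripper":0,"dx":45,"dy":43,"dz":-1,"turn":0}]'
python3 - <<'E'
from go import *
rows([("nl",117,22,98)],68.9)
E
python3 -m inch '[{"gripper":0,"dx":0,"dy":2,"dz":0,"turn":0},{"gripper":0,"dx":0,"dy":2,"dz":0,"turn":0}]'
```

```text
time_s: 18.5
position: [0.5387, 0.0744, 0.0999]
tcp_rot: [[0.359, 0.933, -0.005], [0.933, -0.359, 0.0], [-0.001, -0.004, -1.0]]
force: [-5.1, 0.1, -1.4]
opening: 0.005
t 18.5 yaw 68.95 turn 0.001
nl 117 22 98 -> [-0.4 -0.7  1.9]
time_s: 18.7
position: [0.5402, 0.074, 0.0999]
tcp_rot: [[0.36, 0.933, -0.005], [0.933, -0.36, 0.001], [-0.001, -0.005, -1.0]]
force: [-5.4, 1.5, 0.4]
opening: 0.005
```

Not on the stop yet, so I keep going.

```bash
python3 -m inch '[{"gripper":0,"dx":0,"dy":3,"dz":0,"turn":0},{"gripper":0,"dx":0,"dy":4,"dz":0,"turn":0},{"gripper":0,"dx":0,"dy":4,"dz":0,"turn":0}]';python3 -m inch '[{"gripper":0,"dx":0,"dy":3,"dz":0,"turn":0},{"gripper":0,"dx":0,"dy":3,"dz":0,"turn":0}]'
```

```text
time_s: 19.0
position: [0.5404, 0.0739, 0.0997]
tcp_rot: [[0.36, 0.933, -0.012], [0.933, -0.36, 0.003], [-0.002, -0.012, -1.0]]
force: [-11.3, 4.1, 4.0]
opening: 0.004
time_s: 19.2
position: [0.5406, 0.0738, 0.0996]
tcp_rot: [[0.36, 0.933, -0.018], [0.933, -0.36, 0.005], [-0.002, -0.018, -1.0]]
force: [-13.9, 7.5, 7.2]
opening: 0.006
```

```bash
python3 -m inch '[{"gripper":0,"dx":0,"dy":3,"dz":0,"turn":0},{"gripper":0,"dx":0,"dy":3,"dz":0,"turn":0}]';python3 - <<'E'
from go import *
rows([("nl",116.7,22,98),("fr",110.6,-35,160),("fr",110.6,-35,98)],68.9)
E
```

```text
time_s: 19.4
position: [0.5408, 0.0738, 0.0994]
tcp_rot: [[0.36, 0.933, -0.023], [0.933, -0.36, 0.006], [-0.003, -0.024, -1.0]]
force: [-18.3, 9.7, 11.9]
opening: 0.003
t 19.4 yaw 68.88 turn -0.000
nl 116.7 22 98 -> [-0.8 -2.6  1.5]
fr 110.6 -35 160 -> [-152.4  165.8  -64.2]
fr 110.6 -35 98 -> [-152.3  167.3   -2.2]
```

```bash
python3 -m inch '[{"gripper":0,"dx":0,"dy":-24,"dz":0,"turn":0},{"gripper":0,"dx":0,"dy":-24,"dz":-40,"turn":0},{"gripper":0,"dx":-5,"dy":-15,"dz":-64,"turn":0},{"gripper":0,"dx":-152,"dy":156,"dz":-64,"turn":0},{"gripper":0,"dx":-152,"dy":156,"dz":-64,"turn":0},{"gripper":0,"dx":-152,"dy":156,"dz":-64,"turn":0},{"gripper":0,"dx":-152,"dy":156,"dz":-64,"turn":0},{"gripper":0,"dx":-152,"dy":156,"dz":-64,"turn":0},{"gripper":0,"dx":-152,"dy":156,"dz":-64,"turn":0},{"gripper":0,"dx":-152,"dy":156,"dz":-32,"turn":0},{"gripper":0,"dx":-152,"dy":156,"dz":-2,"turn":0},{"gripper":0,"dx":-152,"dy":156,"dz":-2,"turn":0}]'
python3 - <<'E'
from go import *
rows([("fr",110.6,-35,98),("fr",120,-20,98),("fr",123,-3,98),("fr",117,22,98)],68.9)
E
```

```text
time_s: 20.6
position: [0.6399, -0.1263, 0.0985]
tcp_rot: [[0.359, 0.933, -0.007], [0.933, -0.359, 0.003], [0.0, -0.007, -1.0]]
force: [-1.5, 1.1, -0.7]
opening: 0.006
t 20.6 yaw 68.96 turn 0.001
fr 110.6 -35 98 -> [-1.3  2.8  0.5]
fr 120 -20 98 -> [-18.6  -1.2   0.5]
fr 123 -3 98 -> [-32.7 -11.1   0.6]
fr 117 22 98 -> [-46.1 -33.1   0.7]
```

```bash
python3 -m inch '[{"gripper":0,"dx":-8,"dy":1,"dz":0,"turn":0},{"gripper":0,"dx":-17,"dy":-1,"dz":0,"turn":0},{"gripper":0,"dx":-25,"dy":-6,"dz":0,"turn":0},{"gripper":0,"dx":-33,"dy":-12,"dz":0,"turn":0},{"gripper":0,"dx":-40,"dy":-18,"dz":0,"turn":0},{"gripper":0,"dx":-44,"dy":-24,"dz":0,"turn":0},{"gripper":0,"dx":-46,"dy":-30,"dz":0,"turn":0},{"gripper":0,"dx":-46,"dy":-36,"dz":0,"turn":0},{"gripper":0,"dx":-46,"dy":-38,"dz":0,"turn":0},{"gripper":0,"dx":-46,"dy":-38,"dz":0,"turn":0}]'
python3 - <<'E'
from go import *
rows([("fr",117,22,98)],68.9)
E
python3 -m inch '[{"gripper":0,"dx":0,"dy":-3,"dz":0,"turn":0},{"gripper":0,"dx":0,"dy":-3,"dz":0,"turn":0}]'
```

```text
time_s: 21.6
position: [0.5928, -0.16, 0.1034]
tcp_rot: [[0.36, 0.933, 0.007], [0.933, -0.36, -0.004], [-0.001, 0.008, -1.0]]
force: [4.2, -2.4, -0.7]
opening: 0.006
t 21.6 yaw 68.89 turn -0.000
fr 117 22 98 -> [ 2.2 -1.3  5.4]
time_s: 21.8
position: [0.59, -0.1593, 0.1033]
tcp_rot: [[0.36, 0.933, 0.007], [0.933, -0.36, -0.005], [-0.002, 0.008, -1.0]]
force: [4.0, -4.5, -1.2]
opening: 0.006
```

```bash
python3 -m inch '[{"gripper":0,"dx":0,"dy":-3,"dz":2,"turn":0},{"gripper":0,"dx":0,"dy":-5,"dz":3,"turn":0},{"gripper":0,"dx":0,"dy":-5,"dz":3,"turn":0}]';python3 -m inch '[{"gripper":0,"dx":0,"dy":-3,"dz":0,"turn":0},{"gripper":0,"dx":0,"dy":-3,"dz":0,"turn":0}]'; python3 -m inch '[{"gripper":0,"dx":0,"dy":-3,"dz":0,"turn":0},{"gripper":0,"dx":0,"dy":-3,"dz":0,"turn":0}]'
python3 - <<'E'
from go import *
rows([("fr",117,22,98),("nl",0,120,280)],68.9)
E
```

```text
time_s: 22.1
position: [0.5879, -0.1583, 0.1017]
tcp_rot: [[0.36, 0.933, 0.013], [0.933, -0.36, -0.007], [-0.002, 0.014, -1.0]]
force: [6.2, -3.7, 3.0]
opening: 0.007
time_s: 22.3
position: [0.5877, -0.1582, 0.102]
tcp_rot: [[0.361, 0.932, 0.019], [0.933, -0.361, -0.009], [-0.002, 0.021, -1.0]]
force: [10.6, -4.7, 0.3]
opening: 0.003
time_s: 22.5
position: [0.5875, -0.1582, 0.1023]
tcp_rot: [[0.361, 0.932, 0.024], [0.932, -0.361, -0.011], [-0.001, 0.027, -1.0]]
force: [14.0, -5.7, -4.0]
opening: 0.007
t 22.5 yaw 68.83 turn -0.001
fr 117 22 98 -> [2.5 4.3 4.4]
nl 0 120 280 -> [ 185.4   26.6 -177.4]
```

```bash
python3 -m inch '[{"gripper":0,"dx":0,"dy":24,"dz":0,"turn":0},{"gripper":0,"dx":0,"dy":24,"dz":-40,"turn":0},{"gripper":0,"dx":0,"dy":10,"dz":-85,"turn":0},{"gripper":0,"dx":0,"dy":-52,"dz":-200,"turn":0},{"gripper":0,"dx":0,"dy":-52,"dz":-200,"turn":0},{"gripper":0,"dx":0,"dy":-52,"dz":-200,"turn":0},{"gripper":0,"dx":0,"dy":-52,"dz":-200,"turn":0},{"gripper":0,"dx":0,"dy":-52,"dz":-200,"turn":0}]'; python3 look.py w4 .785 .685
```

```text
time_s: 23.3
position: [0.5282, -0.134, 0.2994]
tcp_rot: [[0.36, 0.933, 0.001], [0.933, -0.36, -0.001], [-0.0, 0.001, -1.0]]
force: [-0.6, -0.4, -0.2]
opening: 0.005
[ 0.52823978 -0.13402659  0.29942955] [-0.61694988 -0.37145898 -0.16375457]
fl hub [464.  86.] (0.785, [558.0, 90.0]) (0.685, [559.0, 79.0])
fr hub [460. 216.] (0.785, [456.0, 304.0]) (0.685, [464.0, 303.0])
nl hub [335.  86.] (0.785, [334.0, -19.0]) (0.685, [324.0, -18.0])
nr hub [339. 216.] (0.785, [250.0, 216.0]) (0.685, [251.0, 225.0])
```

View pics/w4.png

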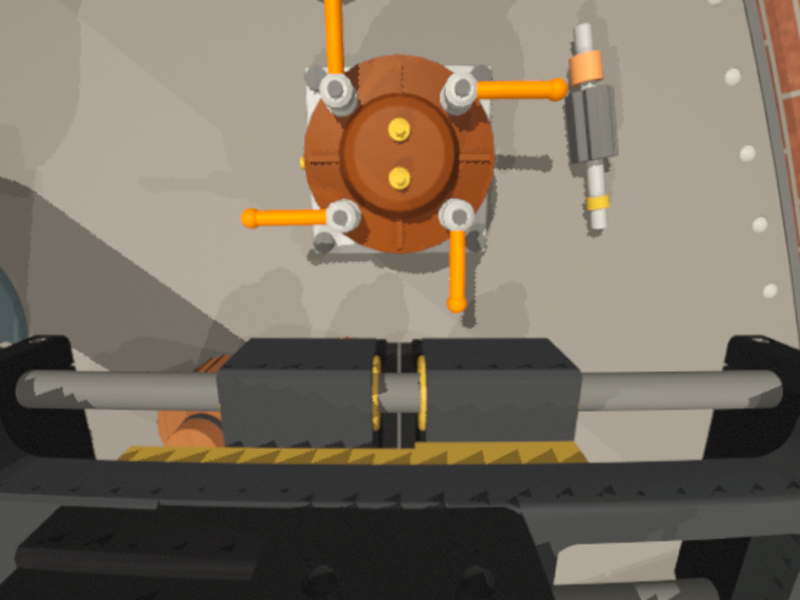

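All four arms lie square to the base plate: FL tip (559,89), NR tip (250,218), FR tip (457,304), and NL vertical at column 334. These match the predicted home pixels. I check the bystanders once more and hand in.

Run:
```python
from h import *
for c,qs in(("top",("glass_cup_mid","shaft_mid","drum_mid")),("scene",("drum_mid","glass_cup_mid"))):
    capture(c)
    for q in qs:print(c,q,[np.round(d["extent"]).astype(int).tolist() for d in recognise(c,q)][:3])
hand_in();print(read_state()["time_s"])
```

```text
top glass_cup_mid [[199, 194, 37, 40], [321, 242, 20, 43]]
top shaft_mid [[326, 124, 77, 27]]
top drum_mid [[425, 204, 19, 31]]
scene drum_mid [[220, 180, 30, 34], [252, 156, 37, 40], [178, 193, 26, 35]]
scene glass_cup_mid []
the job is handed in; nothing more can be done
the job is handed in; nothing more can be done
```

I pushed all four levers round with the closed fingers, each pass in the order FL, NR, NL, FR, and handed the job in at about 24 s of the 72 s allowed.

- **First pass:** the levers stood within about 0.1 rad of half way when I checked. FL and NR were slightly short, and NL and FR slightly past.
- **Second pass:** each lever was pushed until it stopped moving while the force rose to about 15–29 N. The last wrist picture showed all four arms square to the base plate, matching the predicted home positions.
- **Bystanders:** the meant drum, the glass cup and the shaft were where they had been, to within the networks' error, with no contact seen. In the last check:
  - The drum was found in the scene picture.
  - The cup and the shaft were found in the top picture.
  - The network missed the cup in the scene picture.
  - In the top picture it reported only one narrower drum box, near the yellow drum. I took this to be the arm blocking the view.

I judged the cap's tilt only from the push order and the lever angles. I did not measure it directly.

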